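# Change the spool on the locking spindle

### The arm

A 6-joint arm with a two-finger parallel gripper is mounted at the origin on a cart in front of the work surface, level with it; the furniture and walls round the work are solid. World frame = base frame: x ahead of the robot, y to its left, z up, the work surface at z = 0. Lengths are in mm, angles in degrees, forces in N, time in s.
With the tool pointing down it reaches from about 300 to 850 mm from the base axis. Payload 4.2 kg.
Tool frame: the origin (TCP) lies at the very end of the fingers, on their centre line; the grasp point (between the pads) lies 19 mm behind it; z points along the fingers, y is the line along which they close (so a half turn about z gives the same grasp; the last joint's range is limited). The gripper opens to 91 mm and grips with 3 to 60 N. Pads are 32 mm wide; open, the fingers measure 118 mm over their backs; the gripper's body (76 mm by 178 mm) begins 60 mm behind the grasp point.
Start: joints at [-68.239, 18.312, 89.639, -0, 72.044, -1.146], TCP at [223.814, -529.67, 213.976] pointing down, gripper open.
Joint ranges: [-177.97, 177.97], [-48.28, 115.42], [12.27, 149.76], [-77.06, 257.06], [2.81, 150.46], [-146.56, 146.56]. Speed limits (degrees/s): [147.25, 147.25, 180, 180, 180, 180].

### API

Orientations are given as [roll, pitch, yaw] about the fixed x, y, z axes, in that order (R = Rz(yaw) Ry(pitch) Rx(roll)).
In Python, from workcell import env, eyes gives the robot as it stands.
- The arm moves only by the tool send_rows, never from a script. Its argument "targets" is text: rows parted by semicolons, each of 7 numbers parted by spaces: the shift along the tool's x, y, z in m, then the turn, a rotation vector about the tool's x, y, z in degrees, then the opening in per cent of the stroke, from 0 (shut) to 100 (fully open). A call has 1 to 12 rows; each row is the pose to reach, as a shift and turn from the pose commanded when the call began, along the tool's axes at that moment; what a row does not reach only later rows make up. A row lasts 1/12 s, in which the tool goes at most 41.7 mm and 7.16 degrees, less where a joint would pass 70% of its speed; a pose out of reach is approached as far as the arm can. A call with a gripper value outside its range is refused whole. The fingers move at their own pace and stop on an object; "grip_force" is the grip in N (left out, the last holds). Time passes only in rows, so rows that repeat a pose let the fingers close. It gives the time, the measured TCP pose, the force, the opening and the grip force at its end, in the units of the state.
- env.state(): the state, without advancing time (a new reading comes with each control period).
- eyes.grab_frame(name): name is "scene" or "top" or "wrist"; returns a dict with "image" (384x512x3 uint8, blue, green, red), "fovy" (degrees; the focal length in pixels is half the picture's height over the tangent of half this angle, whatever the lens; pixels are square), "cx", "cy" (the principal point, pixels), "eye" and "attitude" of the camera in the world. Camera axes: x right, y up, looking along -z (the intrinsics and any distortion apply to the point x, -y, -z); pixel columns grow to the right and rows downward; lengths in mm; the calibration is good to about 2 mm. The wrist camera is an equidistant fisheye: a pixel r from the principal point sees the ray r / f radians off the axis. A picture is of the moment at which its call begins. There is no depth.
- env.job_done(): hands the job in; it is judged then, once.
The state is a dict: "time_s": time; "qpos": joint angles; "qvel": joint speeds; "effort": joint torques, N m; "ee_pos": TCP position; "ee_rot": TCP orientation; "force": force on the tool from outside, world axes, zero at the start; "torque": the same for the moment, N m; "gripper_width": finger opening in mm; "gripper_force": force on a finger pad.
Only numpy, scipy, OpenCV 4.12 (cv2) and the standard library are available. Lean on these libraries where they do the work, as an engineer would, in place of code of your own. Each camera call takes 0.05 s, during which the arm holds its last target. There are 200 camera calls.

### The job

Change the spool on the spindle stand: lift off the short spool and set it upright in the shallow metal tray, then gently lower the tall flanged spool all the way down onto the spindle without letting it drop. Then put the T-handled key down the hollow spindle onto the nut at its bottom, turn the nut clockwise (seen from above) until it stops, and leave the key standing in it. Do not shift or knock over the other short spool, the plain core, the bottle or the sanding block.

Things in the scene. Friction and masses are not known exactly. Their poses are not given: they have to be found in the camera images.
- spindle_top (a point): Centre of the open top of the hollow steel spindle, 82 mm above the table; z up along it, x along the 90 mm side of the stand's fixed grey base plate (90 x 72 mm, 12 mm thick). Spindle: 31 mm outside, rim tapered to 28 mm over the top 6 mm; bore 25 mm (24 mm at the rim). A seated spool rests on the base plate, 70 mm below this point.
- nut_tip (a point): Pointed tip of the square nut that stands on the axis at the bottom of the spindle's bore, 45 mm below the spindle's top. The square is 10 mm across flats; its foot, where the key's mouth comes to rest, is 64 mm below the spindle's top.
- nut (a joint): Angle of the nut in rad: 0 = loose, its flats parallel to the stand's x and y; grows as it turns clockwise seen from above; hard stop at 1.0 (locked). It starts between 0 and 0.15. Turning takes about 0.1 N m; it stays where it is left.
- key_bar (a point): Centre of the cross bar of the steel T-key: bar 14 mm thick, 64 mm long along this point's x axis; z up along the 11 mm shank. The socket's mouth is 120 mm below; when home on the nut this point is about 56 mm above the spindle's top. Starts upright in the wooden block.
- key_mouth (a point): Centre of the mouth of the key's square socket: 11.7 mm across inside, flats parallel and square to the bar, 24 mm deep, about 21 mm over corners outside, narrowed at the mouth. It fits any of the nut's four ways round, loosely (about 0.2 rad of turning play each way).
- holder_hole0 (a point): Mouth of the 24 mm hole, 45 mm deep, in the fixed wooden block (48 x 48 mm, 55 mm high) in which the key stands at the start.
- tall_spool_center (a point): Centre of the tall grey flanged spool (the one to mount), 80 mm high, standing upright on the table among two others: two flanges 60 mm across and 10 mm thick at top and bottom, barrel 44 mm, through bore 35 mm; origin half-way up on the axis.
- short_spool_center (a point): Centre of the short grey flanged spool that sits on the spindle at the start (to be taken off): 56 mm high, flanges 60 mm across and 10 mm thick, barrel 44 mm, bore 35 mm; origin half-way up on the axis.
- tray_in (a point): Centre of the inner floor of the shallow square aluminium tray (90 x 90 mm outside, 20 mm high, walls 4 mm, fixed); the floor is about 4 mm above the table; x and y along its sides.
- spare_short_spool_center (a point): Centre of the second short spool, same shape and size as the first (56 mm high, 60 mm across), standing on the table; to be left alone.
- plain_core_center (a point): Centre of the plain tube without flanges, 46 mm across, 80 mm high, standing on the table; to be left alone.
- bottle_center (a point): Centre of the white bottle with the red cap, 48 mm across, 115 mm high, standing on the table between tray, stand and key block; to be left alone.
- block_center (a point): Centre of the brown sanding block, 60 x 100 mm, 30 mm high, long side along its y, lying between tray and spools; an obstacle, to be left alone.
Things that resemble listed ones, but are neither listed nor needed, are in the scene too. Leave any red look-alike of the part that bears short_spool_center alone.

How it is judged:
By the outcome, as a careful person would: the job done as asked, in the order asked, and still so for the second after the job is handed in, with the robot touching nothing.
It also fails if it takes over 72 s, if anything falls off the work surface, if the arm or the gripper's body presses on something with over 40 N, if the wrist force passes 120 N, or if a joint passes its speed limit or range.

## Working session

There is one attempt and no reset: what is moved stays moved. The work goes in short steps, Python scripts to look and compute and a tool call to move; the robot and the scene stay as the last step left them, time stands still between calls to the robot, and variables do not carry over. Pictures are saved under pics/ and viewed, at most 10 in all, crops included, and the job is handed in when it is done.

Besides the shell and the picture viewer there is one more tool, called after "Request:" as name(argument=value, ...) on one line, values as JSON. send_rows: Moves the arm, as the interface text tells. Its arguments: {"type":"object","properties":{"targets":{"type":"string"},"grip_force":{"type":"number"}},"required":["targets"]}

```bash
ls; mkdir -p pics; cat > h.py <<'E'
from workcell import env, eyes
import numpy as np, cv2
from scipy.spatial.transform import Rotation as R
def grab(n):
    f=eyes.grab_frame(n); return f
def Rm(a):
    a=np.array(a,float)
    return a if a.shape==(3,3) else (R.from_quat(a).as_matrix() if a.size==4 else R.from_euler('xyz',a,degrees=True).as_matrix())
def ray(f,u,v,fish=False):
    h=f['image'].shape[0]; fl=h/2/np.tan(np.radians(f['fovy'])/2)
    x=(u-f['cx'])/fl; y=(v-f['cy'])/fl
    if fish:
        r=np.hypot(x,y); s=np.sin(r)/r if r>1e-9 else 1; d=np.array([x*s,-y*s,-np.cos(r)])
    else: d=np.array([x,-y,-1.])
    return np.array(f['eye'],float), Rm(f['attitude'])@d
def atz(f,u,v,z,fish=False):
    o,d=ray(f,u,v,fish); return o+d*(z-o[2])/d[2]
def proj(f,p,fish=False):
    h=f['image'].shape[0]; fl=h/2/np.tan(np.radians(f['fovy'])/2)
    c=Rm(f['attitude']).T@(np.array(p,float)-np.array(f['eye'])); x,y,z=c[0],-c[1],-c[2]
    if fish:
        r=np.hypot(x,y); t=np.arctan2(r,z); return np.array([f['cx']+fl*t*x/r,f['cy']+fl*t*y/r])
    return np.array([f['cx']+fl*x/z,f['cy']+fl*y/z])
E
python3 - <<'E'
from h import *
import pickle
fs={n:grab(n) for n in ('scene','top','wrist')}
pickle.dump(fs,open('f0.pkl','wb'))
for n,f in fs.items(): print(n,{k:v for k,v in f.items() if k!='image'})
print(env.state())
cv2.imwrite('pics/scene.png',cv2.resize(fs['scene']['image'],(800,600),interpolation=2))
cv2.imwrite('pics/top.png',cv2.resize(fs['top']['image'],(800,600),interpolation=2))
E
```

```text
pics
scene {'fovy': 53.96206653492106, 'cx': 253.19286357684337, 'cy': 195.71199504930578, 'eye': array([-107.51432065,  587.85428047,  614.55269918]), 'attitude': array([  54.360314  ,    0.55543469, -120.55009531])}
top {'fovy': 47.232281413033164, 'cx': 262.3004971405071, 'cy': 185.16403844877863, 'eye': array([ 424.68854104,  244.26354157, 1156.02674962]), 'attitude': array([  4.14427299,   0.12195154, -90.12788499])}
wrist {'fovy': 65.70646984690485, 'cx': 259.41692784733567, 'cy': 192.93464543866085, 'eye': array([ 297.68711262, -498.41663018,  383.28259885]), 'attitude': array([-16.14936684,   0.08353039, -67.1274223 ])}
{'time_s': 0.15, 'qpos': array([-6.82397497e+01,  1.83434567e+01,  8.96886562e+01,  4.00058038e-04,
        7.20420698e+01, -1.14646659e+00]), 'qvel': array([ 0.0615492 , -0.03935432, -0.12048743, -0.04848391, -0.07674799,
       -0.11354746]), 'effort': array([ 9.43073464e-04, -4.12773871e+01, -2.32155401e+01,  7.27904518e-02,
        4.33565082e-02, -9.65031950e-05]), 'ee_pos': array([ 223.67439799, -529.32658685,  213.32257743]), 'ee_rot': array([-1.79925840e+02, -1.86459999e-03,  2.29065921e+01]), 'force': array([-0.15953357,  0.48707637,  0.54706372]), 'torque': array([-0.00054687,  0.05995899,  0.03862916]), 'gripper_force': 0.0, 'gripper_width': 91.63988380019606}
```

View pics/scene.png

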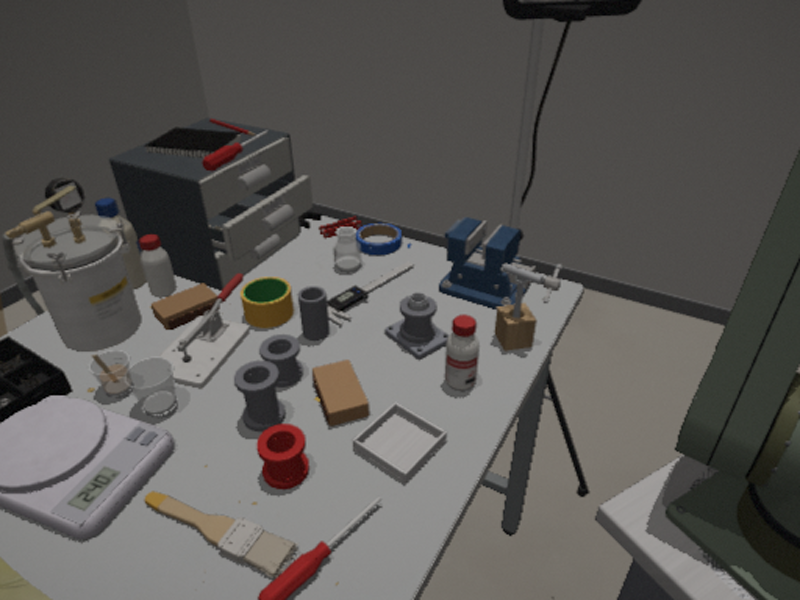

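View pics/top.png

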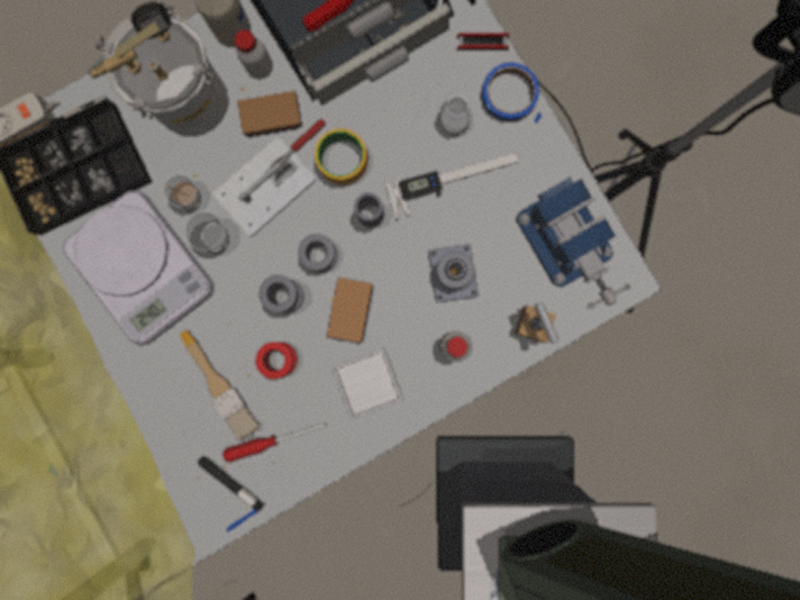

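The pictures show these candidates:
- **Tall spool:** scene (257,395), top (280,295).
- **Spare short spool:** scene (280,360), top (317,254).
- **Plain core:** scene (314,313), top (369,210).
- **Red look-alike:** scene (283,455), top (276,360).
- **Stand with the short spool:** scene (418,320), top (455,270).
- **Tray:** top (367,383).
- **Bottle:** top (455,347). There is a second bottle at (245,42).
- **Key in its block:** top (533,325).
- **Sanding block:** top (350,310). There is another at (270,112).

I'm choosing the short spool on the spindle stand and will check it in close crops.

```bash
python3 - <<'E'
import pickle,cv2
fs=pickle.load(open('f0.pkl','rb'))
a=fs['top']['image'][125:275,160:360]; cv2.imwrite('pics/topc.png',cv2.resize(a,None,fx=4,fy=4,interpolation=2))
a=fs['scene']['image'][160:260,240:373]; cv2.imwrite('pics/scc.png',cv2.resize(a,None,fx=6,fy=6,interpolation=2))
E
```

```text
(no output)
```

View pics/topc.png

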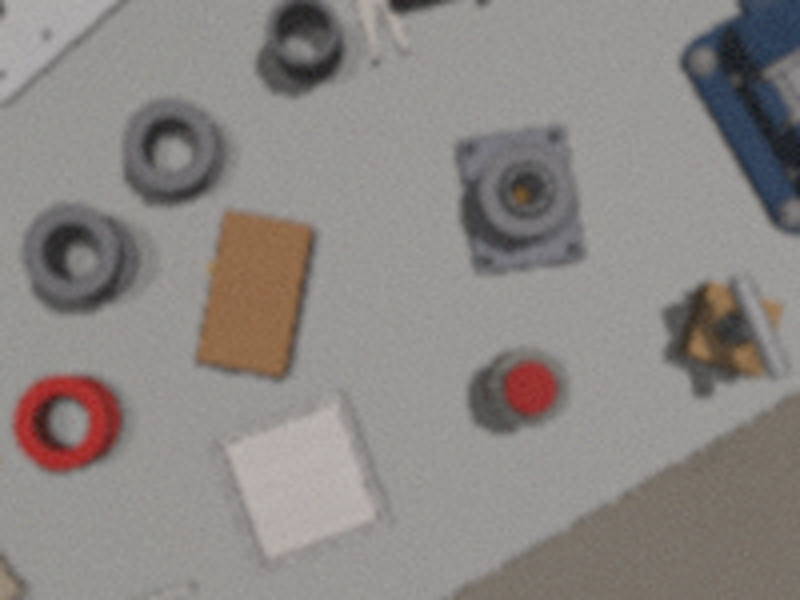

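View pics/scc.png

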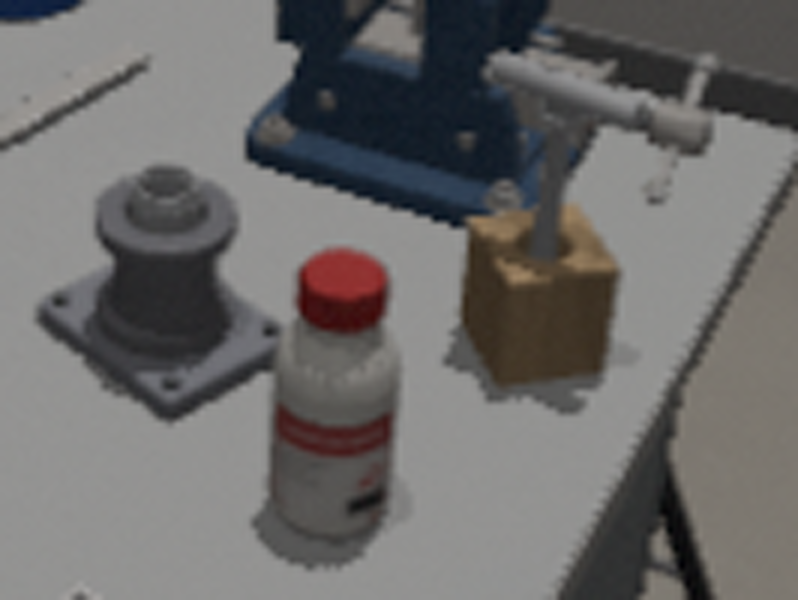

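```bash
cat > m.py <<'E'
from h import *
import pickle
fs=pickle.load(open('f0.pkl','rb'));t=fs['top'];s=fs['scene']
T=lambda u,v,z:atz(t,160+(u+.5)/4-.5,125+(v+.5)/4-.5,z)
S=lambda u,v,z:atz(s,240+(u+.5)/6-.5,160+(v+.5)/6-.5,z)
for n,u,v,z in [('spindle',524,192,82),('flange',528,193,68),('tall',74,258,80),('spare',173,150,56),('core',308,40,80),('bottle',531,388,115),('hole',733,325,55),('red',68,423,56)]: print(n,T(u,v,z).round(1))
for n,P,z in [('base',[(458,145),(567,127),(583,258),(478,272)],12),('tray',[(222,440),(342,398),(383,518),(268,562)],20),('sand',[(225,212),(313,228),(287,378),(199,362)],30),('bar',[(742,280),(780,375)],130)]:
    Q=np.array([T(*p,z) for p in P]); print(n,Q[:,:2].mean(0).round(1)); 
    for i in range(len(Q)):
        d=Q[(i+1)%len(Q)]-Q[i]; print('   ',Q[i][:2].round(),'len',np.hypot(*d[:2]).round(1),'ang',np.degrees(np.arctan2(d[1],d[0])).round(1))
print('scene spindle',S(168,180,82).round(1),'flange',S(167,212,68).round(1),'bar ends',S(500,68,130).round(1),S(645,105,130).round(1),'blockhole',S(545,240,55).round(1))
E
python3 m.py
```

```text
spindle [533.2 176.7  82. ]
flange [534.  173.4  68. ]
tall [493.4 453.2  80. ]
spare [563.  396.2  56. ]
core [628.4 309.7  80. ]
bottle [413.6 175.5 115. ]
hole [452.   44.8  55. ]
red [391.9 460.4  56. ]
base [534.8 174. ]
    [571. 215.] len 72.5 ang -80.7
    [583. 144.] len 86.7 ang -173.6
    [497. 134.] len 69.1 ang 97.5
    [488. 203.] len 84.4 ang 8.7
tray [354.4 315.5]
    [380. 368.] len 81.7 ang -70.9
    [406. 291.] len 81.1 ang -161.1
    [330. 265.] len 78.7 ang 110.7
    [302. 338.] len 83.3 ang 21.0
sand [472.7 345.8]
    [526. 366.] len 57.6 ang -100.5
    [516. 309.] len 97.6 ang 170.3
    [419. 326.] len 57.3 ang 79.6
    [430. 382.] len 97.6 ang -9.5
bar [448.7  42.1]
    [476.  53.] len 59.3 ang -159.0
    [421.  31.] len 59.3 ang 21.0
scene spindle [538.7 171.   82. ] flange [536.2 172.9  68. ] bar ends [477.9  51.9 130. ] [426.7  20.9 130. ] blockhole [452.6  39.2  55. ]
```

```bash
cat >> h.py <<'E'
def rel(p,yaw,base=None):
    """shift (m) and turn to reach TCP p, tool down at yaw; base=(pos,yaw) commanded, default measured"""
    if base is None:
        st=env.state(); b=st['ee_pos']; Rb=R.from_euler('xyz',st['ee_rot'],degrees=True)
    else: b=np.array(base[0],float); Rb=R.from_euler('xyz',[180,0,base[1]],degrees=True)
    Rt=R.from_euler('xyz',[180,0,yaw],degrees=True)
    d=Rb.inv().apply(np.array(p,float)-b)/1000; r=(Rb.inv()*Rt).as_rotvec(degrees=True)
    return ' '.join('%.4f'%v for v in d)+' | '+' '.join('%.1f'%v for v in r)
E
python3 -c "
from h import *
print(rel((535,174,215),160,((223.8,-529.7,214),22.9)))"
```

```text
0.5605 -0.5271 -0.0010 | 0.0 0.0 -137.1
```

Request:
send_rows(targets="0.56 -0.527 0 0 0 -137 100;0.56 -0.527 0 0 0 -137 100;0.56 -0.527 0 0 0 -137 100;0.56 -0.527 0 0 0 -137 100;0.56 -0.527 0 0 0 -137 100;0.56 -0.527 0 0 0 -137 100;0.56 -0.527 0 0 0 -137 100;0.56 -0.527 0 0 0 -137 100;0.56 -0.527 0 0 0 -137 100;0.56 -0.527 0 0 0 -137 100;0.56 -0.527 0 0 0 -137 100;0.56 -0.527 0 0 0 -137 100")

```text
time_s: 1.15
ee_pos: [426.0, -70.3, 214.0]
ee_rot: [180.0, 0.0, 109.2]
force: [0.8, -0.5, 0.0]
gripper_width: 90.9
gripper_force: 0.0
```

```bash
python3 -c "
from h import *
s=env.state();print(s['ee_pos'],s['ee_rot'],s['qpos'])
print(rel((535,174,180),160))"
```

```text
[426.01924181 -70.26374441 214.00094037] [1.79990979e+02 1.87008460e-02 1.09207711e+02] [-1.08826769e+01  5.28323347e+00  1.06769479e+02 -1.25797246e-02
  6.79301069e+01 -3.00856641e+01]
0.1948 0.1833 0.0340 | 0.0 0.0 -50.8
```

Request:
send_rows(targets="0.195 0.183 0.034 0 0 -50.8 100;0.195 0.183 0.034 0 0 -50.8 100;0.195 0.183 0.034 0 0 -50.8 100;0.195 0.183 0.034 0 0 -50.8 100;0.195 0.183 0.034 0 0 -50.8 100;0.195 0.183 0.034 0 0 -50.8 100;0.195 0.183 0.034 0 0 -50.8 100;0.195 0.183 0.034 0 0 -50.8 100")

```text
time_s: 1.82
ee_pos: [537.1, 175.1, 178.4]
ee_rot: [180.0, -0.1, 160.1]
force: [0.6, 0.0, -0.1]
gripper_width: 91.2
gripper_force: 0.0
```

```bash
python3 - <<'E'
from h import *
import pickle
f=grab('wrist');pickle.dump(f,open('w1.pkl','wb'))
s=env.state();print(s['ee_pos'],s['ee_rot'])
print(f['eye'],f['attitude'])
im=f['image'].copy()
c0=proj(f,(535,174,82),True); print(c0,proj(f,s['ee_pos'],True))
x,y=[int(v) for v in c0]
a=im[max(0,y-75):y+75,max(0,x-100):x+100]; print(max(0,x-100),max(0,y-75))
cv2.imwrite('pics/w1.png',cv2.resize(a,None,fx=4,fy=4,interpolation=2))
E
```

```text
[536.00079121 172.85748307 178.77583524] [-1.79921490e+02 -7.84738693e-02  1.59823776e+02]
[463.76663356 202.22687683 348.58297579] [-16.237303    -0.08182318  70.04777286]
[256.62361952 191.85716163] [254.30637498 236.58444454]
156 116
```

View pics/w1.png

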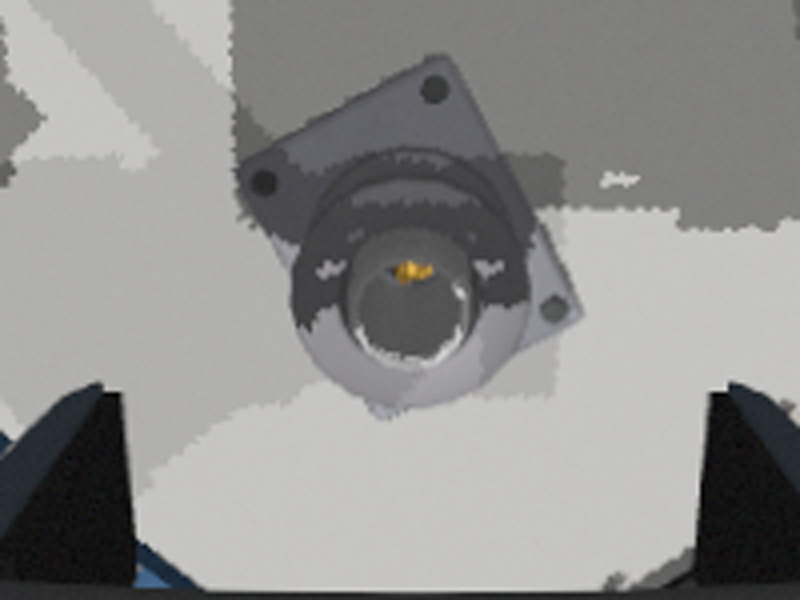

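The wrist picture shows the stand. The spindle rim is centred at crop (411,306), the flange at (409,293), and the nut is yellow at (412,270). The finger tips are at x 122 and 710, so their midpoint is 416.

```bash
python3 - <<'E'
from h import *
import pickle
f=pickle.load(open('w1.pkl','rb'))
P=lambda u,v,z:atz(f,156+(u+.5)/4-.5,116+(v+.5)/4-.5,z,True).round(1)
print('rim',P(411,306,82),'nut',P(412,270,37),'flange',P(409,293,68))
print('flange edges',P(290,293,68),P(527,293,68),P(409,178,68),P(409,408,68))
print('base corners',P(445,57,12),P(240,165,12),P(580,315,12))
print('finger mid',P(416,390,178.5))
s=env.state();print(s['ee_pos'],s['ee_rot'])
E
```

```text
rim [535.8 175.4  82. ] nut [538.5 174.6  37. ] flange [536.3 174.7  68. ]
flange edges [526.3 147.2  68. ] [546.2 201.9  68. ] [509.5 184.5  68. ] [564.6 164.4  68. ]
base corners [489.4 202.4  12. ] [498.2 136.6  12. ] [574.5 214.7  12. ]
finger mid [522.5 181.3 178.5]
[536.00079121 172.85748307 178.77583524] [-1.79921490e+02 -7.84738693e-02  1.59823776e+02]
```

Request:
send_rows(targets="0 0 0.035 0 0 0 100;0 0 0.07 0 0 0 100;0 0 0.1 0 0 0 100;0 0 0.11 0 0 0 100;0 0 0.11 0 0 0 100;0 0 0.11 0 0 0 100")

```text
time_s: 2.37
ee_pos: [536.5, 170.7, 70.8]
ee_rot: [180.0, 0.0, 159.5]
force: [0.2, 0.3, 0.6]
gripper_width: 91.1
gripper_force: 0.0
```

```bash
python3 - <<'E'
from h import *
for i in range(3):
    f=grab('wrist')
    s=env.state();print(s['ee_pos'],s['ee_rot'],s['force'],f['eye'])
print(rel((536,174,44),160))
cv2.imwrite('pics/w2.png',cv2.resize(f['image'],(800,600),interpolation=2))
E
```

```text
[537.24063193 171.05412347  71.71391707] [1.79907474e+02 1.43706139e-01 1.59570130e+02] [ 1.01842213 -0.1279287   0.03577399] [463.15137988 198.59165936 240.83613153]
[537.53636584 171.32688917  72.11889527] [179.86731423   0.19204403 159.58801586] [-0.27478512 -0.62592881 -0.03443434] [463.57463938 198.85944128 241.59778127]
[537.5347598  171.4498097   72.14547448] [179.86034168   0.20146288 159.6067173 ] [ 0.38715684 -0.05519294  0.49519526] [463.69374746 199.02649704 241.9149264 ]
0.0024 0.0018 0.0281 | 0.1 0.2 -0.4
```

View pics/w2.png

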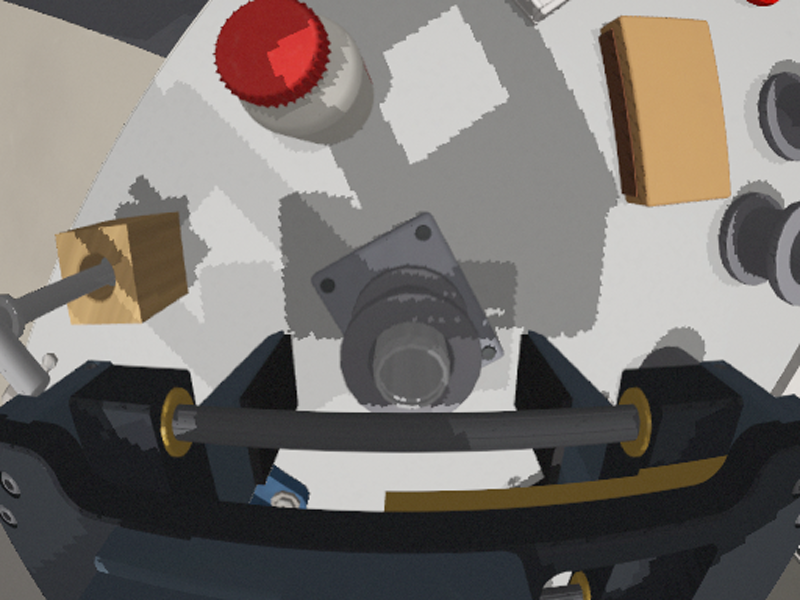

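Fingers straddle the flange: tip edges at x 292 and 521 (mid 406), flange centre at 411. That is about 2 mm off toward tool +y, which agrees with the computed shift.

Request:
send_rows(targets="0.002 0.002 0.015 0 0 0 100;0.002 0.002 0.028 0 0 0 100;0.002 0.002 0.028 0 0 0 80;0.002 0.002 0.028 0 0 0 70;0.002 0.002 0.028 0 0 0 66;0.002 0.002 0.028 0 0 0 60;0.002 0.002 0.028 0 0 0 60;0.002 0.002 0.028 0 0 0 60", grip_force=20)

```text
time_s: 3.18
ee_pos: [535.5, 174.1, 43.0]
ee_rot: [179.9, 0.1, 159.6]
force: [-1.1, -0.0, 3.7]
gripper_width: 60.3
gripper_force: 20.0
```

Request:
send_rows(targets="0 0 -0.005 0 0 0 60;0 0 -0.015 0 0 0 60;0 0 -0.03 0 0 0 60;0 0 -0.05 0 0 0 60;0 0 -0.075 0 0 0 60;0 0 -0.1 0 0 0 60;0 0 -0.12 0 0 0 60;0 0 -0.14 0 0 0 60;0 0 -0.145 0 0 0 60;0 0 -0.145 0 0 0 60")

```text
time_s: 4.02
ee_pos: [535.6, 174.1, 188.9]
ee_rot: [179.9, 0.2, 159.6]
force: [-0.1, -0.3, -2.1]
gripper_width: 60.2
gripper_force: 20.0
```

```bash
python3 - <<'E'
from h import *
s=env.state();print(s['ee_pos'],s['ee_rot'],s['force'],s['gripper_width'])
print(rel((355,315,160),160))
E
```

```text
[535.61537784 174.14751458 188.90372707] [179.87166419   0.18069935 159.64968504] [-0.06789128 -0.2893049  -2.08523443] 60.2186071168867
0.2184 0.0692 0.0284 | 0.1 0.2 -0.4
```

Request:
send_rows(targets="0.012 0.004 0 0 0 0 60;0.036 0.012 0 0 0 0 60;0.07 0.022 0 0 0 0 60;0.105 0.033 0 0 0 0 60;0.14 0.044 0 0 0 0 60;0.17 0.054 0.005 0 0 0 60;0.195 0.062 0.015 0 0 0 60;0.21 0.067 0.025 0 0 0 60;0.218 0.069 0.028 0 0 0 60;0.218 0.069 0.028 0 0 0 60;0.218 0.069 0.028 0 0 0 60")

```text
time_s: 4.93
ee_pos: [354.1, 314.1, 158.3]
ee_rot: [-179.9, -0.0, 159.7]
force: [0.9, 0.4, -2.2]
gripper_width: 60.4
gripper_force: 20.0
```

```bash
python3 - <<'E'
from h import *
import pickle
f=grab('wrist');pickle.dump(f,open('w3.pkl','wb'))
s=env.state();print(s['ee_pos'],s['ee_rot'],s['force'],s['gripper_width'])
cv2.imwrite('pics/w3.png',cv2.resize(f['image'],(800,600),interpolation=2))
E
```

```text
[354.86286041 314.18306396 158.84218029] [-1.79975382e+02  2.50809690e-02  1.59651128e+02] [ 0.79969736 -0.21234472 -2.07055689] 60.08644227156965
```

View pics/w3.png

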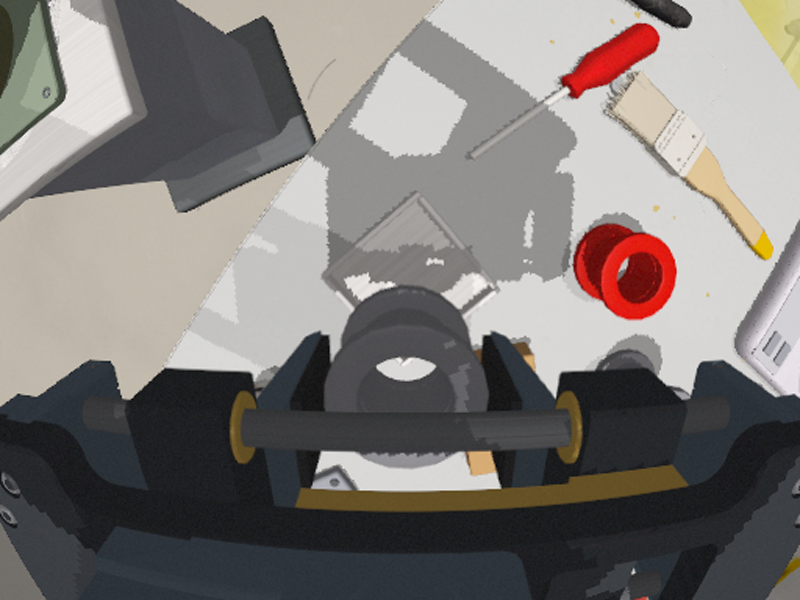

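Spool hangs upright in the fingers. The tray's outer corners show at (325,277), (418,192) and (497,290).

```bash
python3 - <<'E'
from h import *
import pickle
f=pickle.load(open('w3.pkl','rb'))
P=lambda u,v,z:atz(f,u*.64,v*.64,z,True)
a,b,c=P(325,277,20),P(418,192,20),P(497,290,20)
print(a,b,c,np.linalg.norm(a-b),np.linalg.norm(c-b),(a+c)/2)
E
```

```text
[329.68405691 264.80978594  20.        ] [297.80601446 344.51352834  20.        ] [379.69818805 373.29018522  20.        ] 85.84227479857805 86.80106033443622 [354.69112248 319.04998558  20.        ]
```

Request:
send_rows(targets="0.001 0.003 0.01 0 0 0 60;0.001 0.003 0.03 0 0 0 60;0.001 0.003 0.055 0 0 0 60;0.001 0.003 0.08 0 0 0 60;0.001 0.003 0.1 0 0 0 60;0.001 0.003 0.112 0 0 0 60;0.001 0.003 0.118 0 0 0 60;0.001 0.003 0.12 0 0 0 60;0.001 0.003 0.122 0 0 0 60;0.001 0.003 0.123 0 0 0 60;0.001 0.003 0.123 0 0 0 60")

```text
time_s: 5.9
ee_pos: [355.1, 317.9, 36.5]
ee_rot: [179.9, 0.0, 159.6]
force: [0.6, -0.4, -1.0]
gripper_width: 60.3
gripper_force: 20.0
```

Request:
send_rows(targets="0 0 0.001 0 0 0 60;0 0 0.0015 0 0 0 60;0 0 0.002 0 0 0 60;0 0 0.002 0 0 0 60")

```text
time_s: 6.23
ee_pos: [354.9, 317.9, 34.9]
ee_rot: [179.9, 0.0, 159.7]
force: [-1.2, -1.6, 4.7]
gripper_width: 60.0
gripper_force: 20.0
```

Request:
send_rows(targets="0 0 0 0 0 0 75;0 0 0 0 0 0 85;0 0 0 0 0 0 100;0 0 0 0 0 0 100;0 0 -0.02 0 0 0 100;0 0 -0.05 0 0 0 100;0 0 -0.09 0 0 0 100;0 0 -0.13 0 0 0 100;0 0 -0.15 0 0 0 100;0 0 -0.15 0 0 0 100")

```text
time_s: 7.07
ee_pos: [357.0, 319.7, 188.9]
ee_rot: [179.5, 0.3, 159.6]
force: [-0.0, 0.9, -0.9]
gripper_width: 91.0
gripper_force: 0.0
```

```bash
python3 - <<'E'
from h import *
s=env.state();print(s['ee_pos'],s['ee_rot'],s['force'],s['gripper_width'])
print(rel((493,453,185),141))
E
```

```text
[356.95336414 319.67733835 188.9407968 ] [179.45882888   0.30594912 159.64905834] [-0.01023593  0.87989053 -0.86623639] 91.00594084917368
-0.0812 0.1723 0.0060 | 0.6 0.2 18.7
```

Request:
send_rows(targets="-0.081 0.172 0.006 0 0 18.7 100;-0.081 0.172 0.006 0 0 18.7 100;-0.081 0.172 0.006 0 0 18.7 100;-0.081 0.172 0.006 0 0 18.7 100;-0.081 0.172 0.006 0 0 18.7 100;-0.081 0.172 0.006 0 0 18.7 100;-0.081 0.172 0.006 0 0 18.7 100;-0.081 0.172 0.006 0 0 18.7 100;-0.081 0.172 0.006 0 0 18.7 100")

```text
time_s: 7.82
ee_pos: [489.2, 449.7, 177.5]
ee_rot: [-179.9, -0.0, 140.9]
force: [0.3, -0.0, -0.4]
gripper_width: 90.7
gripper_force: 0.0
```

```bash
python3 - <<'E'
from h import *
import pickle
f=grab('wrist');pickle.dump(f,open('w4.pkl','wb'))
s=env.state();print(s['ee_pos'],s['ee_rot'],s['force'],s['gripper_width'])
cv2.imwrite('pics/w4.png',cv2.resize(f['image'],(800,600),interpolation=2))
E
```

```text
[489.38855449 449.78340611 177.98359005] [-1.79946885e+02 -3.28207917e-03  1.40944391e+02] [-0.62476279  0.51990835 -0.26659496] 91.13284081976215
```

View pics/w4.png

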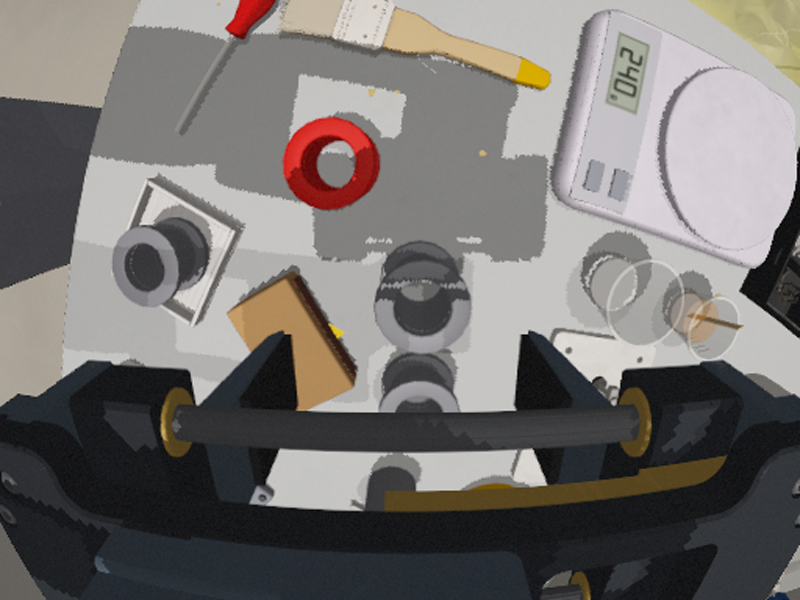

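The short spool stands in the tray at (150,262). The tall spool's top flange is centred at (423,306), with the spare behind it at (418,400) and the red one at (331,163).

```bash
python3 - <<'E'
from h import *
import pickle
f=pickle.load(open('w4.pkl','rb'))
P=lambda u,v,z:atz(f,u*.64,v*.64,z,True)
p=P(423,306,80); print(p,P(374,306,80),P(472,306,80),P(423,355,80),'fing mid',P(407,335,178))
s=env.state();print(s['ee_pos']);print(rel((p[0],p[1],90),141))
E
```

```text
[498.41305443 457.15182898  80.        ] [479.80652349 434.23185536  80.        ] [517.18453073 480.24109746  80.        ] [523.46473052 437.30407853  80.        ] fing mid [478.30724766 460.69413227 178.        ]
[489.38855449 449.78340611 177.98359005]
-0.0024 0.0115 0.0880 | -0.1 -0.0 -0.1
```

Request:
send_rows(targets="-0.002 0.01 0.03 0 0 0 100;-0.002 0.01 0.07 0 0 0 100;-0.002 0.01 0.1 0 0 0 100;-0.002 0.01 0.115 0 0 0 100;-0.002 0.01 0.121 0 0 0 100;-0.002 0.01 0.121 0 0 0 85;-0.002 0.01 0.121 0 0 0 75;-0.002 0.01 0.121 0 0 0 70")

```text
time_s: 8.53
ee_pos: [499.1, 458.0, 59.1]
ee_rot: [179.8, 0.0, 140.9]
force: [0.3, -0.4, -0.4]
gripper_width: 74.0
gripper_force: 0.0
```

```bash
python3 - <<'E'
from h import *
import pickle
f=grab('wrist');pickle.dump(f,open('w5.pkl','wb'))
s=env.state();print(s['ee_pos'],s['ee_rot'],s['force'],s['gripper_width'])
cv2.imwrite('pics/w5.png',cv2.resize(f['image'][170:320,160:360],None,fx=4,fy=4,interpolation=2))
E
```

```text
[499.04712859 457.93016461  59.1283288 ] [1.79784528e+02 4.14131705e-02 1.40948433e+02] [ 0.05774062 -0.53765269  0.08223162] 70.62170262068524
```

View pics/w5.png

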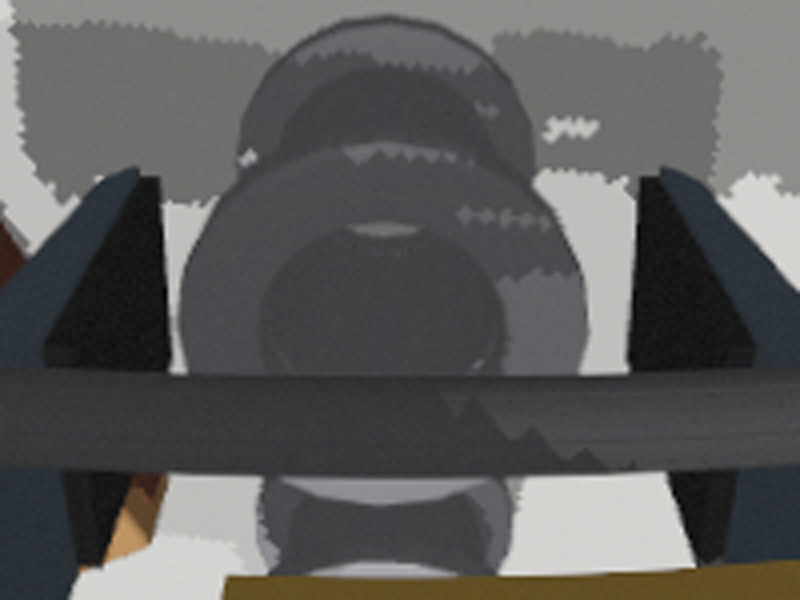

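The tall spool is between the pads. Pad edges at x 170 and 632 (mid 401), flange 180–588 (mid 384), so shift about 2.4 mm toward tool −y.

```bash
python3 - <<'E'
from h import *
import pickle
f=pickle.load(open('w5.pkl','rb'))
P=lambda u,v,z:atz(f,160+(u+.5)/4-.5,170+(v+.5)/4-.5,z,True)
s=env.state(); Ri=Rm(s['ee_rot']).T
for n,u,v in [('rear',384,143),('L',180,310),('R',588,310),('bore rear',382,224)]:
    p=P(u,v,80); print(n,p.round(1),(Ri@(p-s['ee_pos'])).round(1))
for nm,c in [('w4',P)]: pass
f=pickle.load(open('w4.pkl','rb'))
p=np.array([498.4,457.15,80]); print((Ri@(p-s['ee_pos'])).round(1))
E
```

```text
rear [476.5 474.8  80. ] [ 28.1  -1.  -20.9]
L [477.6 436.6  80. ] [  3.2 -30.  -21. ]
R [514.  481.3  80. ] [  3.1  27.6 -20.8]
bore rear [485.3 467.3  80. ] [ 16.5  -1.3 -20.9]
[ -0.   -0.9 -20.9]
```

Request:
send_rows(targets="-0.001 -0.002 0.002 0 0 0 77;-0.001 -0.002 0.002 0 0 0 70;-0.001 -0.002 0.002 0 0 0 60;-0.001 -0.002 0.002 0 0 0 60;-0.001 -0.002 0.002 0 0 0 60;-0.001 -0.002 0.002 0 0 0 60;-0.001 -0.002 -0.003 0 0 0 60;-0.001 -0.002 -0.013 0 0 0 60;-0.001 -0.002 -0.03 0 0 0 60;-0.001 -0.002 -0.05 0 0 0 60;-0.001 -0.002 -0.07 0 0 0 60;-0.001 -0.002 -0.07 0 0 0 60", grip_force=20)

```text
time_s: 9.58
ee_pos: [499.7, 456.9, 131.9]
ee_rot: [179.5, 0.1, 141.0]
force: [0.7, 0.4, -1.4]
gripper_width: 60.1
gripper_force: 20.0
```

Request:
send_rows(targets="0 0 -0.01 0 0 0 60;0 0 -0.03 0 0 0 60;0 0 -0.055 0 0 0 60;0 0 -0.07 0 0 0 60;0 0 -0.08 0 0 0 60;0 0 -0.08 0 0 0 60")

```text
time_s: 10.08
ee_pos: [498.2, 455.5, 208.6]
ee_rot: [179.8, 0.0, 141.0]
force: [0.5, 1.5, -0.7]
gripper_width: 60.5
gripper_force: 20.0
```

```bash
python3 - <<'E'
from h import *
s=env.state();print(s['ee_pos'],s['ee_rot'],s['force'],s['gripper_width'])
print(rel((535.5,174,205),160))
E
```

```text
[498.21144084 455.52080258 208.62588711] [1.79835962e+02 2.93998021e-02 1.40951456e+02] [ 0.52316689  1.52392881 -0.69982064] 60.451878329466105
-0.2063 -0.1952 0.0032 | 0.2 0.1 -19.0
```

Request:
send_rows(targets="-0.01 -0.01 0.003 0 0 -1 60;-0.03 -0.028 0.003 0 0 -3 60;-0.055 -0.052 0.003 0 0 -6 60;-0.083 -0.079 0.003 0 0 -9 60;-0.112 -0.106 0.003 0 0 -12 60;-0.14 -0.132 0.003 0 0 -14 60;-0.165 -0.156 0.003 0 0 -16 60;-0.185 -0.175 0.003 0 0 -18 60;-0.198 -0.187 0.003 0 0 -19 60;-0.204 -0.193 0.003 0 0 -19 60;-0.206 -0.195 0.003 0 0 -19 60;-0.206 -0.195 0.003 0 0 -19 60")

```text
time_s: 11.08
ee_pos: [534.4, 173.7, 203.0]
ee_rot: [-180.0, -0.1, 159.9]
force: [0.1, 0.4, -0.8]
gripper_width: 60.3
gripper_force: 20.0
```

```bash
python3 - <<'E'
from h import *
import pickle
f=grab('wrist');f=grab('wrist');f=grab('wrist');pickle.dump(f,open('w6.pkl','wb'))
pickle.dump({n:grab(n) for n in('scene','top')},open('f6.pkl','wb'))
s=env.state();print(s['ee_pos'],s['ee_rot'],s['force'],s['gripper_width'])
print(rel((535.5,174,150),160))
E
```

```text
[534.61223127 174.89786209 203.73842419] [ 1.79999726e+02 -1.38664734e-02  1.60030118e+02] [-0.12393702  0.43257629 -1.91815055] 60.10821587464096
-0.0012 -0.0005 0.0537 | 0.0 -0.0 0.0
```

Request:
send_rows(targets="-0.001 0 0.01 0 0 0 60;-0.001 0 0.03 0 0 0 60;-0.001 0 0.048 0 0 0 60;-0.001 0 0.058 0 0 0 60;-0.001 0 0.058 0 0 0 60;-0.001 0 0.06 0 0 0 60;-0.001 0 0.062 0 0 0 60;-0.001 0 0.064 0 0 0 60;-0.001 0 0.066 0 0 0 60;-0.001 0 0.068 0 0 0 60;-0.001 0 0.07 0 0 0 60;-0.001 0 0.07 0 0 0 60")

```text
time_s: 12.33
ee_pos: [535.6, 173.3, 133.6]
ee_rot: [-180.0, -0.0, 159.9]
force: [-1.4, 0.4, -1.4]
gripper_width: 60.4
gripper_force: 20.0
```

Request:
send_rows(targets="0 0 0.002 0 0 0 60;0 0 0.004 0 0 0 60;0 0 0.006 0 0 0 60;0 0 0.009 0 0 0 60;0 0 0.012 0 0 0 60;0 0 0.015 0 0 0 60;0 0 0.018 0 0 0 60;0 0 0.02 0 0 0 60")

```text
time_s: 13.0
ee_pos: [535.6, 173.4, 113.4]
ee_rot: [-180.0, -0.0, 160.0]
force: [-0.7, 0.3, -2.3]
gripper_width: 60.6
gripper_force: 20.0
```

Request:
send_rows(targets="0 0 0.004 0 0 0 60;0 0 0.009 0 0 0 60;0 0 0.014 0 0 0 60;0 0 0.019 0 0 0 60;0 0 0.024 0 0 0 60;0 0 0.029 0 0 0 60;0 0 0.033 0 0 0 60;0 0 0.037 0 0 0 60;0 0 0.039 0 0 0 60;0 0 0.04 0 0 0 60;0 0 0.041 0 0 0 60;0 0 0.041 0 0 0 60")

```text
time_s: 14.0
ee_pos: [535.8, 173.4, 72.9]
ee_rot: [-180.0, 0.0, 160.0]
force: [-0.1, -0.4, -2.3]
gripper_width: 60.6
gripper_force: 20.0
```

Request:
send_rows(targets="0 0 0.001 0 0 0 60;0 0 0.002 0 0 0 60;0 0 0.003 0 0 0 60;0 0 0.0035 0 0 0 60;0 0 0.004 0 0 0 60;0 0 0.004 0 0 0 60")

```text
time_s: 14.5
ee_pos: [535.7, 173.4, 68.8]
ee_rot: [-180.0, -0.0, 160.0]
force: [0.1, 0.3, -1.8]
gripper_width: 60.4
gripper_force: 20.0
```

Request:
send_rows(targets="0 0 0.0005 0 0 0 60;0 0 0.001 0 0 0 60;0 0 0.0015 0 0 0 60;0 0 0.002 0 0 0 60;0 0 0.002 0 0 0 60")

```text
time_s: 14.92
ee_pos: [535.8, 173.5, 67.4]
ee_rot: [180.0, 0.0, 159.9]
force: [-0.5, 0.2, 3.0]
gripper_width: 60.2
gripper_force: 20.0
```

Request:
send_rows(targets="0 0 0 0 0 0 72;0 0 0 0 0 0 80;0 0 0 0 0 0 100;0 0 0 0 0 0 100;0 0 -0.02 0 0 0 100;0 0 -0.05 0 0 0 100;0 0 -0.09 0 0 0 100;0 0 -0.13 0 0 0 100;0 0 -0.135 0 0 0 100")

```text
time_s: 15.67
ee_pos: [539.5, 174.6, 209.4]
ee_rot: [179.5, 0.6, 159.9]
force: [0.7, -0.1, 1.2]
gripper_width: 91.2
gripper_force: 0.0
```

```bash
python3 - <<'E'
from h import *
s=env.state();print(s['ee_pos'],s['ee_rot'],s['force'],s['gripper_width'])
print(rel((450,42,205),201))
E
```

```text
[539.49585248 174.59842675 209.37266089] [179.52905555   0.63650645 159.94888597] [ 0.74074881 -0.08704857  1.22053313] 91.24806393490769
0.0387 -0.1553 0.0027 | 0.2 0.8 -41.0
```

Request:
send_rows(targets="0.037 -0.155 0 0 0 -41 100;0.037 -0.155 0 0 0 -41 100;0.037 -0.155 0 0 0 -41 100;0.037 -0.155 0 0 0 -41 100;0.037 -0.155 0 0 0 -41 100;0.037 -0.155 0 0 0 -41 100;0.037 -0.155 0 0 0 -41 100;0.037 -0.155 0 0 0 -41 100;0.037 -0.155 0 0 0 -41 100")

```text
time_s: 16.42
ee_pos: [448.0, 40.8, 201.8]
ee_rot: [-180.0, -0.0, -159.1]
force: [-0.3, -0.2, -0.6]
gripper_width: 91.2
gripper_force: 0.0
```

```bash
python3 - <<'E'
from h import *
import pickle
f=grab('wrist');f=grab('wrist');pickle.dump(f,open('w7.pkl','wb'))
s=env.state();print(s['ee_pos'],s['ee_rot'],s['qpos'],proj(f,(450,42,130),True),proj(f,s['ee_pos'],True))
t=grab('top'); sc=grab('scene'); pickle.dump((t,sc),open('f7.pkl','wb'))
# composite: wrist crop left, scene stand crop right
a=cv2.resize(f['image'][120:320,130:380],None,fx=2.4,fy=2.4,interpolation=2)   # 600x480
b=cv2.resize(sc['image'][180:240,240:290],(200,240),interpolation=2)
c=cv2.resize(t['image'][150:210,265:315],(200,240),interpolation=2)
cv2.imwrite('pics/w7.png',np.hstack([a,np.vstack([b,c])]))
E
```

```text
[448.01066681  40.84832007 201.77225449] [-1.79999612e+02 -1.20118793e-02 -1.59087399e+02] [ 3.74777092e+00  7.52629861e+00  1.06001252e+02 -4.27086719e-03
  6.64838118e+01 -1.07163125e+02] [260.103066   203.72842351] [259.75786889 236.32917289]
```

View pics/w7.png

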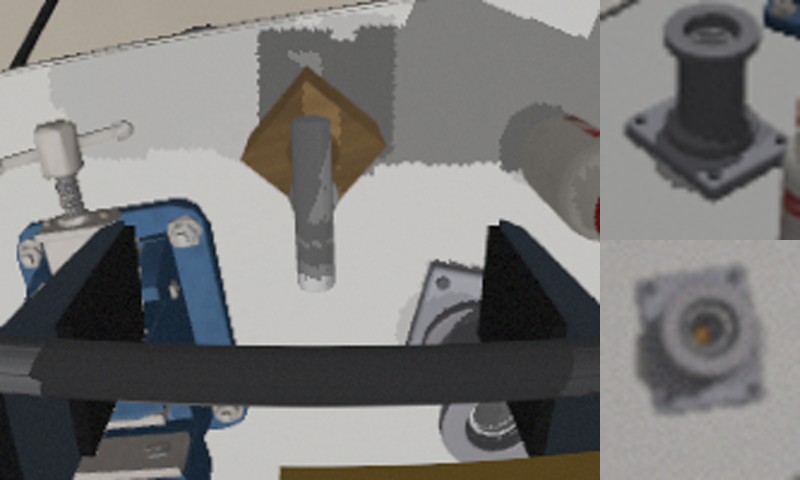

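The tall spool is seated on the plate (right insets). The key bar runs from (312,116) to (316,290) in the crop, and the finger midpoint is at x≈312.

```bash
python3 - <<'E'
from h import *
import pickle
f=pickle.load(open('w7.pkl','rb'))
P=lambda u,v,z:atz(f,130+(u+.5)/2.4-.5,120+(v+.5)/2.4-.5,z,True)
s=env.state(); Ri=Rm(s['ee_rot']).T
for z in(130,134):
    a,b=P(312,116,z),P(315.5,290,z); d=a-b
    print(a.round(1),b.round(1),'len',np.linalg.norm(d).round(1),'ang',np.degrees(np.arctan2(d[1],d[0])).round(1))
    print((Ri@(a-s['ee_pos'])).round(1),(Ri@(b-s['ee_pos'])).round(1),(Ri@((a+b)/2-s['ee_pos'])).round(1))
print('fmid',(Ri@(P(312.5,225,201)-s['ee_pos'])).round(1))
# block corners top z=55 check: hole
for u,v in[(307,67),(241,160),(386,150)]: print(P(u,v,55).round(1))
E
```

```text
[421.   30.6 130. ] [482.2  55.3 130. ] len 66.0 ang -158.0
[28.8  0.1 71.8] [-37.2   1.3  71.8] [-4.2  0.7 71.8]
[420.3  30.3 134. ] [480.5  54.6 134. ] len 64.9 ang -158.0
[29.6  0.1 67.8] [-35.3   1.3  67.8] [-2.8  0.7 67.8]
fmid [15.   0.1  0.8]
[415.1  26.   55. ]
[466.2  12.8  55. ]
[438.   73.5  55. ]
```

Request:
send_rows(targets="-0.003 0.001 0 0 0 -1 45;-0.003 0.001 0 0 0 -1 45;-0.003 0.001 0 0 0 -1 45;-0.003 0.001 0.02 0 0 -1 45;-0.003 0.001 0.045 0 0 -1 45;-0.003 0.001 0.07 0 0 -1 45;-0.003 0.001 0.085 0 0 -1 45;-0.003 0.001 0.09 0 0 -1 45;-0.003 0.001 0.09 0 0 -1 45;-0.003 0.001 0.09 0 0 -1 45")

```text
time_s: 17.45
ee_pos: [450.9, 42.6, 112.5]
ee_rot: [-180.0, 0.1, -158.0]
force: [0.7, 0.2, 0.5]
gripper_width: 40.9
gripper_force: 0.0
```

Request:
send_rows(targets="0 0 0.001 0 0 0 30;0 0 0.001 0 0 0 22;0 0 0.001 0 0 0 16;0 0 0.001 0 0 0 10;0 0 0.001 0 0 0 5;0 0 0.001 0 0 0 5;0 0 0.001 0 0 0 5;0 0 0.001 0 0 0 5", grip_force=30)

```text
time_s: 18.12
ee_pos: [450.7, 42.6, 111.4]
ee_rot: [-180.0, 0.1, -158.1]
force: [-0.5, -0.2, 4.5]
gripper_width: 13.2
gripper_force: 30.0
```

Request:
send_rows(targets="0 0 -0.004 0 0 0 5;0 0 -0.012 0 0 0 5;0 0 -0.025 0 0 0 5;0 0 -0.04 0 0 0 5;0 0 -0.055 0 0 0 5;0 0 -0.075 0 0 0 5;0 0 -0.095 0 0 0 5;0 0 -0.112 0 0 0 5;0 0 -0.12 0 0 0 5;0 0 -0.12 0 0 0 5;0 0 -0.12 0 0 0 5", grip_force=45)

```text
time_s: 19.03
ee_pos: [449.9, 42.5, 230.6]
ee_rot: [180.0, -0.0, -158.0]
force: [-0.1, 0.5, -1.8]
gripper_width: 12.9
gripper_force: 45.0
```

```bash
python3 - <<'E'
from h import *
import pickle
f=grab('wrist');t=grab('top');sc=grab('scene');pickle.dump((f,t,sc),open('f8.pkl','wb'))
s=env.state();print(s['ee_pos'],s['ee_rot'],s['force'],s['torque'],s['gripper_width'])
print(rel((535.5,174,232),184))
E
```

```text
[449.43988239  42.48771319 229.65220665] [ 1.79955789e+02 -1.55854899e-01 -1.58047510e+02] [ 0.44900821  1.4365533  -1.4808281 ] [ 0.14770305 -0.06162838  0.01594718] 13.235710120880679
-0.1290 0.0898 -0.0026 | 0.0 -0.2 18.0
```

```bash
python3 - <<'E'
from h import *
import pickle
f,t,sc=pickle.load(open('f8.pkl','rb'))
tcp=np.array([449.7,42.5,230.2])
g=cv2.cvtColor(f['image'],6).astype(int)
for z in (215,200,180,165,150,140,132,129,125,120):
    p=proj(f,(tcp[0],tcp[1],z),True); u,v=p.round().astype(int)
    print('w',z,p.round(1),g[v,u-26:u+27:2])
u,v=proj(f,(tcp[0],tcp[1],129),True).round().astype(int)
print('col',v-40,g[v-40:v+40:2,u])
g=cv2.cvtColor(sc['image'],6).astype(int)
for z in (215,190,170,150,140,132,124):
    p=proj(sc,(tcp[0],tcp[1],z)); u,v=p.round().astype(int)
    print('s',z,p.round(1),g[v,u-15:u+16])
E
```

```text
w 215 [259.8 226.4] [47 44 41 45 26 13 19 89 92 94 95 94 97 98 95 98 96 93 89 40 16 23 42 44
 43 42 44]
w 200 [259.8 218.4] [43 43 43 46 42 20 28 90 91 94 97 94 95 97 95 97 96 93 88 66 21 33 42 44
 43 40 97]
w 180 [259.8 209.2] [202 202 202 203 202 202 199  90  93  93  95  94  95  95  97 100  97  93
  89 135 201 203 202 201 202 201 203]
w 165 [259.7 203.3] [201 200 202 202 201 202 190  90  92  92  94  99 100 100  97  99  97  92
  92 125 202 201 203 202 202 203 202]
w 150 [259.7 197.9] [203 202 203 202 202 202 201 102  86  86  85  86  87  87  87  87  86  88
  91 191 203 202 202 203 202 201 202]
w 140 [259.7 194.7] [202 203 202 202 202 202 202 200  44  55  71  73  78  76  77  73  61  48
 203 201 202 201 202 202 202 203 202]
w 132 [259.7 192.3] [203 201 201 202 202 201 201 174  34  44  40  37  41  40  38  35  43  39
 116 202 202 201 201 203 202 201 202]
w 129 [259.7 191.4] [202 202 202 203 202 202 192 102  37  42  41  40  40  39  42  43  41  39
 108 183 202 201 202 202 202 202 202]
w 125 [259.7 190.2] [202 202 203 202 202 201 148  80  40  38  38  37  39  36  40  41  40  43
 103 133 203 
[... 563 characters left out ...]
70 [335.6 160.6] [31 29 23 24 23 29 23 28 29 32 55 82 72 46 63 67 63 71 82 81 82 81 82 81
 82 82 82 81 83 82 84]
s 150 [334.6 168. ] [ 32  33  31  30  24  24  37  86 126 118  84  23  27  25  23  26  30  28
  26  31  40  45  44  43  46  51  58  59  65  80  90]
s 140 [334.1 171.6] [ 29  34  34  35  70 109 128 136 137 137 138 121  26  26  28  28  26  27
  27  20  82 121  85  57  46  45  45  46  44  46  43]
s 132 [333.7 174.5] [ 31  31  41  60  76  81  85  93 101 103 100  97  27  31  27  26  28  27
  26  73 103  75  82  96 117  92  47  42  47  45  46]
s 124 [333.3 177.3] [ 29  28  29  33  30  35  42  56  70  72  73  73  71  71  71  64  50  55
  82  76  78  82 101  84  83  90 107 110 117 152 151]
```

Request:
send_rows(targets="-0.005 0.003 0 0 0 1 5;-0.015 0.01 0 0 0 3 5;-0.03 0.021 0 0 0 5 5;-0.05 0.035 0 0 0 7 5;-0.07 0.049 0 0 0 10 5;-0.09 0.063 0 0 0 13 5;-0.107 0.075 0 0 0 15 5;-0.12 0.084 0 0 0 17 5;-0.126 0.088 0 0 0 18 5;-0.1285 0.09 0 0 0 18 5;-0.1285 0.09 0 0 0 18 5;-0.1285 0.09 0 0 0 18 5")

```text
time_s: 20.18
ee_pos: [535.3, 173.6, 230.2]
ee_rot: [-180.0, -0.1, -176.0]
force: [0.8, -0.0, -1.6]
gripper_width: 13.1
gripper_force: 45.0
```

```bash
python3 - <<'E'
from h import *
import pickle
f=grab('wrist');t=grab('top');sc=grab('scene');pickle.dump((f,t,sc),open('f9.pkl','wb'))
s=env.state();print(s['ee_pos'],s['ee_rot'],s['force'],s['torque'],s['gripper_width'])
print(rel((535,174.2,192),184))
tcp=s['ee_pos'];g=cv2.cvtColor(sc['image'],6).astype(int)
for z in (210,190,180,165,150,140,132,124,115,105):
    p=proj(sc,(tcp[0],tcp[1],z)); u,v=p.round().astype(int)
    print('s',z,p.round(1),g[v,u-15:u+16])
for z in (92,88): 
    p=proj(sc,(535,174.2,z)); print(z,p)
E
```

```text
[535.44269094 173.44341927 230.89202875] [-1.79981689e+02 -2.04302195e-02 -1.76071948e+02] [-0.437643   -0.25371368 -1.60737042] [ 0.09106336 -0.08057193  0.02446912] 12.848080216720417
0.0004 0.0008 0.0389 | -0.0 -0.0 -0.1
s 210 [268.2 144.3] [62 60 65 80 93 95 89 86 87 83 84 85 85 76 63 66 65 60 61 84 83 83 85 84
 84 84 83 84 84 84 83]
s 190 [268. 152.] [ 80  90  87  62 115 146 138 123 102  64  47  45  48  55  65  68  65  57
  35  45  48  45  47  46  47  48  48  47  47  49  54]
s 180 [268.  155.8] [ 31  31  32  71 126 151 154 142 100  98 131 153 148 118  66  67  66  85
 127 147 147 138 122 102  69  46  48  48  47  46  45]
s 165 [267.9 161.4] [145 151 154 153 154 153 154 154 154 154 154 155 148 118  64  67  67  82
 127 154 154 154 154 154 154 153 154 153 154 154 154]
s 150 [267.8 166.9] [154 154 155 154 154 154 153 156 158 153 140  83  29  29  30  25  27  28
  27  58 118 154 154 153 154 154 154 154 154 154 154]
s 140 [267.8 170.5] [158 162 157 157 154 154 158 154  91  76  67  47  29  26  26  26  28  25
  28  79 135 154 155 153 153 154 154 154 154 155 154]
s 132 [267.7 173.4] [157 156 155 145 117  96  70  68 100 147 152 127  26  28  26  28  28  27
  26  94 150 153 154 154 154 154 154 154 154 154 153]
s 124 [267.7 176.2] [ 99  69  75 110 147 154 153 154 154 154 154 155 152 138 114 124 141 145
 148 153 153 153 154 155 155 155 155 155 155 155 155]
s 115 [267.6 179.3] [154 155 153 153 154 154 154 154 155 153 154 154 154 154 155 153 154 154
 153 153 154 154 154 154 153 155 156 155 146 105  77]
s 105 [267.6 182.8] [154 155 154 155 149 123  98  92  90  90  87  81  79  69  61  61  59  55
  45  45  43  43  47  73 113 142 155 136  44  58  71]
92 [267.34755127 187.35105112]
88 [267.32774332 188.69424309]
```

Request:
send_rows(targets="0 0.001 0.008 0 0 0 5;0 0.001 0.02 0 0 0 5;0 0.001 0.03 0 0 0 5;0 0.001 0.038 0 0 0 5;0 0.001 0.041 0 0 0 5;0 0.001 0.043 0 0 0 5;0 0.001 0.045 0 0 0 5;0 0.001 0.047 0 0 0 5;0 0.001 0.049 0 0 0 5;0 0.001 0.05 0 0 0 5;0 0.001 0.05 0 0 0 5")

```text
time_s: 21.25
ee_pos: [535.7, 175.0, 180.9]
ee_rot: [-180.0, -0.0, -176.1]
force: [-0.7, 0.5, -0.9]
gripper_width: 13.0
gripper_force: 45.0
```

Request:
send_rows(targets="0 0 0.001 0 0 0 5;0 0 0.002 0 0 0 5;0 0 0.003 0 0 0 5;0 0 0.004 0 0 0 5;0 0 0.005 0 0 0 5;0 0 0.005 0 0 0 5")

```text
time_s: 21.75
ee_pos: [535.6, 175.0, 175.6]
ee_rot: [-180.0, -0.0, -176.0]
force: [-0.1, 0.2, -1.7]
gripper_width: 12.7
gripper_force: 45.0
```

Request:
send_rows(targets="0 0 0.003 0 0 0 5;0 0 0.006 0 0 0 5;0 0 0.01 0 0 0 5;0 0 0.014 0 0 0 5;0 0 0.018 0 0 0 5;0 0 0.022 0 0 0 5;0 0 0.026 0 0 0 5;0 0 0.029 0 0 0 5;0 0 0.031 0 0 0 5;0 0 0.032 0 0 0 5;0 0 0.032 0 0 0 5")

```text
time_s: 22.67
ee_pos: [535.7, 175.0, 143.7]
ee_rot: [-180.0, -0.0, -176.0]
force: [-0.3, -0.1, -1.4]
gripper_width: 13.1
gripper_force: 45.0
```

Request:
send_rows(targets="0 0 0.002 0 0 0 5;0 0 0.004 0 0 0 5;0 0 0.006 0 0 0 5;0 0 0.008 0 0 0 5;0 0 0.01 0 0 0 5;0 0 0.012 0 0 0 5;0 0 0.012 0 0 0 5")

```text
time_s: 23.25
ee_pos: [535.9, 175.0, 131.8]
ee_rot: [-180.0, 0.0, -176.0]
force: [0.7, 0.6, -0.8]
gripper_width: 13.1
gripper_force: 45.0
```

Request:
send_rows(targets="0 0 0.0015 0 0 0 5;0 0 0.003 0 0 0 5;0 0 0.0045 0 0 0 5;0 0 0.006 0 0 0 5;0 0 0.0075 0 0 0 5;0 0 0.009 0 0 0 5;0 0 0.009 0 0 0 5")

```text
time_s: 23.83
ee_pos: [535.8, 175.0, 122.6]
ee_rot: [-180.0, -0.0, -176.0]
force: [0.4, -0.7, -2.9]
gripper_width: 12.7
gripper_force: 45.0
```

Request:
send_rows(targets="0 0 0.001 0 0 0 5;0 0 0.002 0 0 0 5;0 0 0.003 0 0 0 5;0 0 0.004 0 0 0 5;0 0 0.004 0 0 0 5")

```text
time_s: 24.25
ee_pos: [536.1, 175.2, 119.4]
ee_rot: [180.0, 0.1, -176.0]
force: [0.7, -0.7, 1.3]
gripper_width: 13.1
gripper_force: 45.0
```

Request:
send_rows(targets="0 0 0 0 0 4 5;0 0 0 0 0 8 5;0 0 0 0 0 12 5;0 0 0 0 0 16 5;0 0 0 0 0 20 5;0 0 0 0 0 24 5;0 0 0 0 0 28 5;0 0 0 0 0 32 5;0 0 0 0 0 36 5;0 0 0 0 0 40 5;0 0 0 0 0 44 5;0 0 0 0 0 44 5")

```text
time_s: 25.25
ee_pos: [536.4, 174.8, 119.4]
ee_rot: [180.0, 0.1, 139.9]
force: [1.4, -1.4, 2.0]
gripper_width: 12.8
gripper_force: 45.0
```

```bash
python3 - <<'E'
from h import *
s=env.state();print(s['ee_pos'],s['ee_rot'],s['force'],s['torque'],s['gripper_width'],s['qpos'],s['effort'])
E
```

```text
[536.36926903 174.83519657 119.41235259] [1.79961450e+02 8.59324852e-02 1.39914618e+02] [ 1.44432636 -1.44462253  2.00722049] [-0.37040188 -0.47055066  0.09929182] 12.830564658134739 [ 1.69162723e+01  2.16521176e+01  9.91647711e+01 -5.95213203e-02
  5.91039932e+01 -3.29678471e+01] [  0.9971102  -40.32426238 -19.24568832   0.72935566   0.41029318
   0.55975126]
```

Request:
send_rows(targets="0 0 0 0 0 3 5;0 0 0 0 0 6 5;0 0 0 0 0 9 5;0 0 0 0 0 12 5;0 0 0 0 0 14 5;0 0 0 0 0 16 5;0 0 0 0 0 16 5")

```text
time_s: 25.83
ee_pos: [536.3, 174.8, 119.4]
ee_rot: [180.0, 0.1, 124.0]
force: [1.1, -2.6, 2.6]
gripper_width: 13.2
gripper_force: 45.0
```

```bash
python3 - <<'E'
from h import *
s=env.state();print(s['ee_pos'],s['ee_rot'],s['force'],s['torque'],s['qpos'][5],s['effort'][5])
E
```

```text
[536.28385419 174.77022522 119.40630766] [1.79953558e+02 7.17748971e-02 1.24037910e+02] [ 1.11070411 -2.57328677  2.60333895] [-0.52309764 -0.46207587  0.04639571] -17.090351786381216 0.32907930202782154
```

Continue in small steps until the torque jumps.

Request:
send_rows(targets="0 0 0 0 0 2 5;0 0 0 0 0 4 5;0 0 0 0 0 6 5;0 0 0 0 0 6 5")

```text
time_s: 26.17
ee_pos: [536.2, 174.8, 119.4]
ee_rot: [179.9, 0.1, 118.1]
force: [1.8, -2.4, 4.4]
gripper_width: 12.8
gripper_force: 45.0
```

```bash
python3 - <<'E'
from h import *
s=env.state();print(s['ee_pos'],s['ee_rot'],s['force'],s['torque'],s['qpos'][5],s['effort'][5])
E
```

```text
[536.22199537 174.79693583 119.41193873] [1.79949000e+02 6.02947235e-02 1.18052115e+02] [ 1.78466447 -2.35606548  4.41683987] [-0.54714459 -0.48464085  0.08205763] -11.10682418857263 0.32815963961184025
```

Request:
send_rows(targets="0 0 0 0 0 2 5;0 0 0 0 0 4 5;0 0 0 0 0 4 5")

```text
time_s: 26.42
ee_pos: [536.2, 174.8, 119.4]
ee_rot: [179.9, 0.1, 114.1]
force: [1.1, -3.1, 4.0]
gripper_width: 13.3
gripper_force: 45.0
```

```bash
python3 - <<'E'
from h import *
s=env.state();print(s['ee_pos'],s['ee_rot'],s['force'],s['torque'],s['qpos'][5],s['effort'][5])
E
```

```text
[536.16848302 174.830587   119.39746366] [1.79949874e+02 5.18022391e-02 1.14069770e+02] [ 1.14129029 -3.10251116  3.95888101] [-0.60234946 -0.51121072  0.14058352] -7.1245720025559445 0.37905444391071796
```

Request:
send_rows(targets="0 0 0 0 0 2 5;0 0 0 0 0 4 5;0 0 0 0 0 4 5")

```text
time_s: 26.67
ee_pos: [536.1, 174.8, 119.4]
ee_rot: [180.0, 0.0, 110.1]
force: [1.0, -2.4, 4.7]
gripper_width: 13.1
gripper_force: 45.0
```

```bash
python3 - <<'E'
from h import *
s=env.state();print(s['ee_pos'],s['ee_rot'],s['force'],s['torque'],s['qpos'][5],s['effort'][5])
E
```

```text
[536.12929173 174.84628846 119.3883467 ] [1.79952595e+02 4.62717409e-02 1.10085611e+02] [ 0.96481149 -2.40578367  4.73246059] [-0.64684118 -0.46252398  0.25296121] -3.139606712068231 0.45821813866496086
```

Request:
send_rows(targets="0 0 0 0 0 2 5;0 0 0 0 0 4 5;0 0 0 0 0 5 5;0 0 0 0 0 5 5")

```text
time_s: 27.0
ee_pos: [536.1, 174.8, 119.4]
ee_rot: [180.0, 0.0, 105.1]
force: [1.2, -2.1, 5.2]
gripper_width: 13.4
gripper_force: 45.0
```

```bash
python3 - <<'E'
from h import *
s=env.state();print(s['ee_pos'],s['ee_rot'],s['force'],s['torque'],s['qpos'][5],s['effort'][5])
E
```

```text
[536.08590686 174.84405465 119.3550018 ] [1.79954552e+02 4.47635066e-02 1.05111634e+02] [ 1.20604469 -2.06652434  5.24640237] [-0.7298407  -0.42966455  0.29212959] 1.8385324963494667 0.37584850564599037
```

Request:
send_rows(targets="0 0 0 0 0 -3 14;0 0 0 0 0 -3 18;0 0 0 0 0 -3 30;0 0 0 0 0 -3 45;0 0 0 0 0 -3 60;0 0 0 0 0 -3 60;0 0 -0.02 0 0 -3 60;0 0 -0.05 0 0 -3 60;0 0 -0.08 0 0 -3 60;0 0 -0.08 0 0 -3 60")

```text
time_s: 27.83
ee_pos: [538.9, 176.2, 204.8]
ee_rot: [179.4, -0.0, 108.0]
force: [0.7, 1.0, -0.1]
gripper_width: 54.9
gripper_force: 0.0
```

```bash
python3 - <<'E'
from h import *
import pickle
f=grab('wrist');f=grab('wrist');t=grab('top');sc=grab('scene');pickle.dump((f,t,sc),open('f10.pkl','wb'))
s=env.state();print(s['ee_pos'],s['ee_rot'],s['force'],s['torque'],s['gripper_width'])
g=cv2.cvtColor(f['image'],6)
np.set_printoptions(linewidth=250)
p=proj(f,(536,175,138),True);print(p)
print('cols',range(160,360,4))
for v in range(130,275,8): print(v,g[v,190:330:4])
E
```

```text
[534.90620935 174.87111444 197.77462529] [-1.79864268e+02 -7.22910925e-03  1.07952136e+02] [-0.48331298 -0.60130895 -0.6376019 ] [ 0.01008904 -0.09510835  0.01097893] 54.87831787617343
[255.17735021 205.88404309]
cols range(160, 360, 4)
130 [138 137 138 138 137 136 137 137 136 138 137 137 137 137 136 137 135 137 136 136 196 138 137 134 138 206 136 135 137 138 136 135 206 207 206]
138 [137 136 136 137 138 137 137 137 138 137 137 137 136 136 137 137 137 136 137 138 136 138 135 136 137 138 137 134 137 137 136 136 205 206 206]
146 [137 138 138 206 136 138 137 137 138 101  65 101 108 108 110 107 106 104  82  82 119 132 138 137 137 207 139 138 135 137 135 136 206 206 206]
154 [138 177 197 207 136 136 137 137 136 107 105 108 108 108  75 100 103 104 103  87 109 110 112 107 108  75 108 186 146 137 136 202 206 206 206]
162 [206 207 206 207 207 206 207 207 158 176 107 107  98  74  67  65  75  83  66  73  99 101 128 147 174 182 172 207 208 207 206 206 206 207 206]
170 [207 206 206 207 207 207 207 207 146 179 150  70 100  97  75 104 108 116 114  98  99 100 116 182 183 180 173 207 206 206 207 207 
[... 1140 characters left out ...]
207 207 207 206  18  20  22  30  49  46]
242 [ 48  49  23  22  23  22  22 185 186 186 186 186 186 187 184 187 176 191 169 206 207 207 207 206 206 207 207 207 183  22  17  23  20  39  49]
250 [ 47  32  22  19  20  23  25 186 187 188 188 187 187 187 187 187 187 187 189 207 207 207 207 208 206 206 207 206 106  21  13  21  23  18  45]
258 [ 43  26  23  20  17  21  20 186 187 186 186 187 187 187 187 187 186 188 186 207 207 206 206 206 206 207 207 206  23  15  21  21  19  26  26]
266 [57 57 55 53 55 53 54 51 52 52 53 54 52 53 52 54 52 54 50 53 54 53 53 51 52 53 52 54 52 52 55 52 55 55 55]
274 [63 71 68 69 67 64 70 70 69 69 67 67 68 69 67 56 69 66 66 68 63 67 67 71 72 68 57 69 70 68 70 68 65 69 68]
```

```bash
python3 - <<'E'
from h import *
import pickle
f,t,sc=pickle.load(open('f10.pkl','rb'))
g=cv2.cvtColor(f['image'],6)
for v in range(166,250,6): print(v,g[v,242:276])
# top camera crop of key after
gt=cv2.cvtColor(t['image'],6); p=proj(t,(536,175,138)); print(p)
print(env.state()['ee_pos'])
E
```

```text
166 [ 82  92  98  99 102 100  92  90  92  90  98  75  74  77  92  91  92 101
 103 103 101 101 100 100 100 102 101  97  89  79  72  81  93  98]
172 [ 98  97  98  97  86  87 108 115 118 124 127 131 132 137 136 133 134 132
 131 124 123 115  97  97  98  99  98  99  97  99  98 100  98  99]
178 [144  97  89  91  93  93 107 113 120 124 128 129 131 133 132 132 133 134
 132 124 123 118 102 116  98  99  89  96  97  96  97 104 144 146]
184 [ 68 111 133 203 158  87 101 113 118 124 126 128 132 133 133 132 133 135
 130 126 122 116 103  85  87 106 190 207 146 116  66  95 147 147]
190 [ 65 101 175 156  85  86  91 110 117 123 128 128 131 134 133 132 132 134
 133 126 122 118 108  88  90  87  95 152 195 108  62  64  95 147]
196 [ 62  65  63  88 169 191  92  96  99 100 102 103 103 107 117 103 103 105
 104 100  98  98  95 100 132 206 175  70  63  61  62  78 145 172]
202 [ 95  64  62  65  79 104 103 131 146 136 169 176 161 167 171 194 189 186
 182 173 163 156 152 117 136 127  69  63  75 126 154 159 159 157]
208 [157 158 158 159 160 161 182  93  99 100 102 100 102 103 102 102 101 102
 103 100  98  99  98 1
[... 270 characters left out ...]
76 167 158 146 130 186 187 187 187 185 187 186 185 186 187]
226 [186 187 187 187 187 187 186 165 133 153 163 172 179 185 189 193 191 185
 183 176 169 157 147 133 167 186 188 186 187 187 187 188 187 186]
232 [187 186 187 188 187 186 186 185 116 149 161 171 179 184 188 192 191 185
 183 178 170 158 148 140 166 207 207 205 204 205 206 207 207 205]
238 [187 186 187 186 186 187 187 187 127 150 159 169 177 182 187 190 191 187
 183 178 171 157 147 142 167 207 207 206 207 208 207 208 206 207]
244 [186 187 186 185 185 186 186 185 187 187 187 186 186 187 186 184 185 187
 186 190 208 207 206 206 207 207 208 206 207 205 205 206 207 207]
[292.847828   169.02203954]
[534.90620935 174.87111444 197.77462529]
```

Request:
send_rows(targets="0 0 0.03 0 0 -2 60;0 0 0.06 0 0 -2 60;0 0 0.077 0 0 -2 45;0 0 0.077 0 0 -2 30;0 0 0.077 0 0 -2 20;0 0 0.077 0 0 -2 10;0 0 0.077 0 0 -2 5;0 0 0.077 0 0 -2 5;0 0 0.077 0 0 -2 5;0 0 0.077 0 0 -2 5;0 0 0.077 0 0 -2 5", grip_force=60)

```text
time_s: 28.95
ee_pos: [536.4, 175.2, 123.1]
ee_rot: [179.9, 0.0, 110.0]
force: [-0.1, -1.1, 5.9]
gripper_width: 12.6
gripper_force: 60.0
```

```bash
cat > q.py <<'E'
from h import *
s=env.state();print(s['ee_pos'],s['ee_rot'],s['force'],s['torque'],s['gripper_width'],s['qpos'][5],s['effort'][5])
E
python3 q.py
```

```text
[536.40218647 175.24663502 123.08503206] [1.79873188e+02 1.34077097e-02 1.09955892e+02] [-0.09711878 -1.14205068  5.8657157 ] [ 0.00224925 -0.00210313 -0.06070118] 12.62473798028319 -3.0231075325459216 0.018952618120238185
```

Request:
send_rows(targets="0 0 0 0 0 1 5;0 0 0 0 0 2 5;0 0 0 0 0 3 5;0 0 0 0 0 3 5")

```text
time_s: 29.28
ee_pos: [536.5, 175.3, 123.0]
ee_rot: [179.9, 0.0, 106.9]
force: [-0.1, -0.8, 5.2]
gripper_width: 13.0
gripper_force: 60.0
```

```bash
python3 q.py
```

```text
[536.51056833 175.25443231 123.04813918] [1.79865836e+02 1.82385230e-02 1.06944773e+02] [-0.11601025 -0.75163346  5.17468905] [ 2.48644485e-02 -1.39205263e-04  2.79255332e-01] 13.044759720556096 -0.0008228097465440049 0.38107484579086304
```

Request:
send_rows(targets="0 0 0 0 0 1 5;0 0 0 0 0 2 5;0 0 0 0 0 3 5;0 0 0 0 0 3 5")

```text
time_s: 29.62
ee_pos: [536.6, 175.2, 123.1]
ee_rot: [179.9, 0.0, 104.0]
force: [-0.8, -0.1, 4.9]
gripper_width: 13.0
gripper_force: 60.0
```

```bash
python3 q.py
```

```text
[536.55617592 175.22636131 123.05006092] [1.79859153e+02 1.63218715e-02 1.03950851e+02] [-0.80407678 -0.05919963  4.86742909] [-0.00916456 -0.04455113  0.33200104] 12.955808918720427 2.995428302517165 0.4085525404661894
```

Request:
send_rows(targets="0 0 0 0 0 -2 14;0 0 0 0 0 -2 18;0 0 0 0 0 -2 30;0 0 0 0 0 -2 45;0 0 0 0 0 -2 60;0 0 0 0 0 -2 60;0 0 -0.02 0 0 -2 60;0 0 -0.05 0 0 -2 60;0 0 -0.08 0 0 -2 60;0 0 -0.12 0 0 -2 60;0 0 -0.12 0 0 -2 60;0 0 -0.12 0 0 -2 60")

```text
time_s: 30.62
ee_pos: [537.0, 175.4, 244.3]
ee_rot: [179.7, -0.0, 105.9]
force: [-0.7, 0.6, -0.5]
gripper_width: 54.7
gripper_force: 0.0
```

```bash
python3 q.py; python3 - <<'E'
from h import *
import pickle
f0=pickle.load(open('f0.pkl','rb')); f=grab('wrist'); t=grab('top')
g=cv2.cvtColor(f['image'],6); v=proj(f,(536,175,138),True); print(v)
for r in range(int(v[1])-30,int(v[1])+31,6): print(r,g[r,240:280])
# undisturbed items: subpixel shift between first and present top picture
from numpy import float32
for n,(x,y) in dict(spare=(317,254),core=(369,210),sand=(350,310),bottle=(455,347),red=(276,360)).items():
    u,w=int(x*.64),int(y*.64); c=lambda I:float32(cv2.cvtColor(I[w-22:w+22,u-22:u+22],6))
    print(n,np.round(cv2.phaseCorrelate(c(f0['top']['image']),c(t['image'])),2) if 0 else cv2.phaseCorrelate(c(f0['top']['image']),c(t['image'])))
E
```

```text
[536.9853569  175.42126714 244.34184062] [ 1.79682943e+02 -4.77229803e-04  1.05940129e+02] [-0.6930723   0.64499726 -0.46681737] [-0.00256607 -0.1266905   0.03789115] 54.71124930398785 0.9887506903001113 0.0025806155463214964
[256.27820581 191.7761879 ]
161 [ 74  92 161 170 174 155 152 153 173  76  79 102 106 108 108 111 113 113
 115 118 118 113 117 115 129 154 153 156 177 177 174 147 136  92  78  82
 104 135 137 179]
167 [ 96  96  97  97  95  94  96  94  94  69  83 109 115 122 124 126 128 132
 131 132 132 129 122 118 106  89  94  95  95  95  94  95  97  96  94  97
  96  98  95  96]
173 [174 175 176 162  98  64 101 115 125  95  89 106 115 121 125 125 131 132
 131 129 133 129 123 118 110  90 134 195 164 119 101 140 164  95  95  94
  97  94  95  95]
179 [176 158  79  62  62  96 164 204  84  85  88 122 120 174 166 170 138 190
 212 206 203 175 164 174 157  87  87  86 118 216 131  75  69 126 168 157
 158 156 155 157]
185 [159 146  93  65  58  60  63  87 169 188 143 100 113 120 125 128 130 130
 131 131 132 129 122 118 116 146 150 193 144  68  63  61  74 134 157 156
 156 157 156 156]
191 [1
[... 645 characters left out ...]
83
 184 184 184 184]
215 [184 185 184 184 185 184 184 185 185 184 185 181 124 150 162 172 181 188
 192 191 185 180 170 157 145 131 165 184 185 184 184 184 184 184 184 185
 184 184 184 184]
221 [185 184 184 185 184 185 184 184 185 184 184 182 143 148 161 171 179 185
 190 193 185 180 172 157 148 137 176 184 183 184 183 185 183 185 185 183
 184 183 183 185]
spare ((0.5273866285007678, 0.6423257515442309), 0.9796257671309107)
core ((0.6148493289826504, 0.5595304666846665), 1.0414255730899764)
sand ((0.5668537322550158, 0.29974941226897656), 0.41290191179440344)
bottle ((0.713228681638391, 0.6866840934609613), 0.45750556851610724)
red ((0.5274838340467447, 0.5420540622507986), 1.0808612194767704)
```

```bash
python3 -c "
from h import *
print(env.job_done())"
```

```text
the job is handed in; nothing more can be done
None
```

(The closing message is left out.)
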